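Load a pull-rod sensor fixture and hold it at the index

ROBOT

A 6-joint arm with a two-finger parallel gripper is mounted at the origin on the work surface. World frame = base frame: x ahead of the robot, y to its left, z up, the work surface at z = 0. Lengths are in m, angles in rad, forces in N, time in s.
With the tool pointing down it reaches from about 0.25 to 0.725 m from the base axis. Payload 4 kg.
Tool frame: the origin (TCP) lies at the very end of the fingers, on their centre line; the grasp point (between the pads) lies 19 mm behind it; z points along the fingers, y is the line along which they close (so a half turn about z gives the same grasp; the last joint's range is limited). The gripper opens to 85 mm and grips with 20 to 120 N. Pads are 22 mm wide; open, the fingers measure 114 mm over their backs; the gripper's body (76 mm by 85 mm) begins 54 mm behind the grasp point. The pads swing forward as they close: fully open they stand 13 mm farther back than shut.
Start: joints at [-1.345, 0.241, 0.005, 1.335, 0, 1.571], TCP at [0.112, -0.487, 0.231] pointing down, gripper open.
Joint ranges: [-2.72, 2.72], [-1.05, 1.87], [-1.09, 1.28], [-1.99, 2.15], [-1.42, 1.44], [-3.14, 3.14]. Speed limits (rad/s): [2.79, 2.79, 3.14, 3.14, 3.14, 3.14].

INTERFACE

Orientations are given as a unit quaternion [x, y, z, w].
In Python, from workcell import monitor, viewer, job gives the robot as it stands.
- The arm moves only by the tool arm_command, never from a script. Its argument "increments" is a list of rows, each an object of numbers: "dx", "dy", "dz": the shift along the tool's x, y, z in cm; "wx", "wy", "wz": the turn, a rotation vector about the tool's x, y, z in rad; "grip": the finger opening in cm, from 0 to 8.54. In form: [{"dx": .., "dy": .., "dz": .., "wx": .., "wy": .., "wz": .., "grip": ..}, ...]. A call has 1 to 10 rows; each row is the pose to reach, as a shift and turn from the pose commanded when the call began, along the tool's axes at that moment; what a row does not reach only later rows make up. A row lasts 1/10 s, in which the tool goes at most 50 mm and 8.59 degrees, less where a joint would pass 70% of its speed; a pose out of reach is approached as far as the arm can. A call with a gripper value outside its range is refused whole. The fingers move at their own pace and stop on an object; the grip force is fixed at half the most. Time passes only in rows, so rows that repeat a pose let the fingers close. It gives the time, the measured TCP pose, the force, the opening and the grip force at its end, in the units of the state.
- monitor.get_obs(): the state, without advancing time (a new reading comes with each control period).
- viewer.camera(name): name is "scene" or "top"; returns (picture, depth): 384x512x3 uint8, red, green, blue; 384x512 float32, m along the optical axis (not along the pixel's ray), 0 where there is no reading.
- viewer.get_calibration(name): a dict with "fovy" (degrees; the focal length in pixels is half the picture's height over the tangent of half this angle, whatever the lens; pixels are square), "cx", "cy" (the principal point, pixels), "dist_coeffs" ([k1, k2, p1, p2, k3] as OpenCV has them; the pictures are not rectified), "view" (4x4, takes a point from world to camera coordinates). Camera axes: x right, y up, looking along -z (the intrinsics and any distortion apply to the point x, -y, -z); pixel columns grow to the right and rows downward; lengths in m; the calibration is good to about 2 mm. A picture is of the moment at which its call begins. get_calibration takes no time and is no camera call.
- job.job_done(): hands the job in; it is judged then, once.
The state is a dict: "clock": time; "joint_pos": joint angles; "joint_vel": joint speeds; "tau": joint torques, N m; "eef_pos": TCP position; "tool_rot": TCP orientation; "ft_force": force on the tool from outside, world axes, zero at the start; "ft_torque": the same for the moment, N m; "grip_width": finger opening in m; "grasp_force": force on a finger pad.
Only numpy, scipy, OpenCV 4.12 (cv2) and the standard library are available. Lean on these libraries where they do the work, as an engineer would, in place of code of your own. Each camera call takes 0.05 s, during which the arm holds its last target. There are 200 camera calls.

TASK

Check the pull-rod sensor under side load: first, with the slide still at home, hang the larger of the two steel weights by its handle on the hook at the side of the fixture's slide and let go of it. Then pull the spring-return slide by its knob until its pointer blade is level with the index blade on the scale bar, and keep it there: finish still holding the slide at the index, with the weight hanging freely from the hook. Leave everything else where it stands.

Things in the scene. Friction and masses are not known exactly. Their poses are not given: they have to be found in the camera images.
- fixture: aluminium sensor test fixture, fixed; base plate 380 x 110 x 12 mm, end brackets 80 mm wide, 172 mm high at its x = -150 and +50 mm, dark sensor barrel behind. Origin: on the bench below the knob when the slide is home. -x: the way the slide is pulled (roughly towards the robot); +y: side of the scale bar (y 54 to 70 mm, top 155 mm up); -y: side of the hook
- slide (a joint): travel of the fixture's slide in m along the fixture's -x axis: 0 at home (where the spring keeps it), up to 0.110 pulled out. The spring pulls back with 4 N at home, rising by 0.5 N every 10 mm (about 9 N at 100 mm)
- slide_knob (a point): centre of the top face of the black pull knob that stands upright on the slide: round, 20 mm diameter, its grip 38 mm tall (from 180 to 218 mm above the bench). The slide's block below is 50 mm (x) by 70 mm (y), top 170 mm above the bench
- slide_pointer (a point): outer tip of the slide's pointer: a dark steel blade, 5 mm wide, lying on the slide's top and sticking out to fixture +y, towards the scale bar. 174 mm above the bench
- slide_hook (a point): seat of the slide's hook: top of the bar at its lowest point, 149 mm above the bench, 85 mm to fixture -y of the knob's axis. The hook, an 8 mm round steel bar, leaves the slide's block to fixture -y (block face 35 mm from the knob's axis), dips 5 mm to the seat and ends 23 mm beyond it in an upturned tip, 19 mm higher than the seat. It moves with the slide
- index_line (a point): the index: inner upper edge of a dark steel blade, 5 mm wide, on a small clamp fixed on the scale bar, 174 mm above the bench, 45 to 95 mm from the pointer's home along the pull. The pointer is level with it when both have the same x in the fixture's frame; the blades pass without contact
- weight: larger steel weight: disc 58 mm across, 32 mm thick, under a rigid arched handle. Origin: centre of underside. Handle: 8 mm round bar in its x-z plane, uprights at x = +-22 mm, top bar's axis 92 mm up; opening 36 mm wide (18 at its top), from 32 to 88 mm up, seen along y. On top a grip post, 14 x 14 mm (sides along x, y), 94 to 126 mm up. About 0.4 kg; both sides alike
- weight_arch (a point): middle of the underside of the larger weight's top handle bar, 88 mm above its underside; it comes to rest on slide_hook when hung
- weight_grip (a point): top of the larger weight's square grip post, 126 mm above its underside
- small_weight: the smaller steel weight, not to be used: same handle, disc of 40 mm diameter, 16 mm thick; 110 mm tall in all. Origin: centre of the underside
- sensor: bystander: a loose sensor, black 30 mm cube-like housing on a 55 x 34 mm steel plate, 28 mm high. Origin: centre of the underside
- jar: bystander: small amber jar, 48 mm diameter, 55 mm tall. Origin: centre of the underside
- bottle: bystander: clear plastic bottle, 52 mm diameter, 120 mm tall. Origin: centre of the underside
- screwdriver: bystander: a screwdriver with grey handle, 170 mm long, lying on the bench. Origin: underside, about mid-length
- coupling: bystander: brass coupling ring, 40 mm diameter, 18 mm tall, lying flat. Origin: centre of the underside
Not all that is in view belongs to the job. What is shaped like the weight but black or red is not meant.

How it is judged:
On the way:
1. the larger weight hangs by its handle on the slide's hook, let go, with the slide still at home (distance between weight_arch and slide_hook below 0.02 m and contact force between weight and fixture above 1.5 N and contact force between the fingers and weight below 0.3 N and angle between weight's own z axis and vertical below 0.35 rad and height (world z) of weight above 0.04 m and value of joint slide below 0.015 m), for 0.3 s.
At the end, for the whole second after the job is handed in: Pointer within 5 mm of the index, the fingers holding the slide there with 2 N or more; the larger weight hangs from the hook alone, untouched by the fingers, tilted under 0.35 rad, slower than 0.08 m/s, its handle bar within 20 mm of the hook's seat and over 40 mm clear of the bench (distance between weight_arch and slide_hook below 0.02 m and contact force between weight and fixture above 1.5 N and contact force between the fingers and weight below 0.3 N and angle between weight's own z axis and vertical below 0.35 rad and height (world z) of weight above 0.04 m and x of slide_pointer in the frame of index_line between -0.005 and 0.005 m and contact force between the fingers and fixture above 2 N and linear speed of weight below 0.08 m/s); the arm keeps its last pose, push and grip.
It fails at once if the smaller weight or another loose thing is pushed more than 40 mm from its place (distance of any of small_weight, sensor, jar, bottle, screwdriver, coupling from where it was at the start of the episode above 0.04 m).
It fails at once if the smaller weight, the jar or the bottle is tipped over (angle between any of small_weight, jar, bottle's own z axis and vertical above 0.7 rad).
It also fails if it takes over 53 s, if anything falls off the work surface, if the arm or the gripper's body presses on something with over 40 N, if the wrist force passes 120 N, or if a joint passes its speed limit or range.

## Working session

There is one attempt and no reset: what is moved stays moved. The work goes in short steps, Python scripts to look and compute and a tool call to move; the robot and the scene stay as the last step left them, time stands still between calls to the robot, and variables do not carry over. Pictures are saved under pics/ and viewed, at most 10 in all, crops included, and the job is handed in when it is done.

Besides the shell and the picture viewer there is one more tool, called after "Call:" as a command line: name --argument value ..., lists and objects as JSON in quotes. arm_command: Moves the arm, as the interface text tells. Its arguments: {"type":"object","properties":{"increments":{"type":"array","items":{"type":"object","properties":{"dx":{"type":"number"},"dy":{"type":"number"},"dz":{"type":"number"},"wx":{"type":"number"},"wy":{"type":"number"},"wz":{"type":"number"},"grip":{"type":"number"}}}}},"required":["increments"]}

```bash
mkdir -p pics
cat > h.py <<'E'
import numpy as np, cv2
from workcell import monitor, viewer, job
def cam(n):
    im,d=viewer.camera(n); np.savez(''+n+'.npz',im=im,d=d); return im,d
def load(n):
    z=np.load(''+n+'.npz'); return z['im'],z['d']
def K(n):
    c=viewer.get_calibration(n); f=192/np.tan(np.radians(c['fovy'])/2)
    return np.array([[f,0,c['cx']],[0,f,c['cy']],[0,0,1]]),np.array(c['dist_coeffs'],float),np.array(c['view'])
def ray(n,u,v):
    k,dc,V=K(n); p=cv2.undistortPoints(np.array([[[u,v]]],float),k,dc)[0,0]
    R=V[:3,:3]; o=-R.T@V[:3,3]; return o,R.T@np.array([p[0],-p[1],-1.])
def atz(n,u,v,z):
    o,r=ray(n,u,v); return o+r*(z-o[2])/r[2]
def atd(n,u,v,d):
    o,r=ray(n,u,v); return o+r*d
def proj(n,P):
    k,dc,V=K(n); P=np.atleast_2d(P); c=P@V[:3,:3].T+V[:3,3]; c=c*[1,-1,-1]
    return cv2.projectPoints(c,np.zeros(3),np.zeros(3),k,dc)[0][:,0]
def crop(n,u0,v0,u1,v1,s,name):
    im,_=load(n); c=cv2.resize(im[v0:v1,u0:u1],None,fx=s,fy=s,interpolation=cv2.INTER_CUBIC)
    cv2.imwrite('pics/'+name,c[:,:,::-1])
E
python3 - <<'E'
from h import *
a,_=cam('scene'); b,_=cam('top')
cv2.imwrite('pics/s0.png',cv2.resize(a,(800,600))[:,:,::-1]);cv2.imwrite('pics/t0.png',cv2.resize(b,(800,600))[:,:,::-1])
for n in('scene','top'): print(viewer.get_calibration(n))
print(monitor.get_obs())
E
```

```text
{'fovy': 50.913532036044636, 'cx': 247.86812841969436, 'cy': 194.82486748403173, 'dist_coeffs': array([0.04105863, 0.        , 0.        , 0.        , 0.        ]), 'view': array([[ 0.72447021,  0.68929085, -0.00458716, -0.36584432],
       [-0.40175197,  0.42764509,  0.80976233,  0.12024357],
       [ 0.56012344, -0.58480579,  0.58674009, -1.50900025],
       [ 0.        ,  0.        ,  0.        ,  1.        ]])}
{'fovy': 46.043188150603314, 'cx': 259.1346657719138, 'cy': 188.41457805869368, 'dist_coeffs': array([-0.06485694,  0.        ,  0.        ,  0.        ,  0.        ]), 'view': array([[ 0.02697763, -0.99956894,  0.01158203, -0.05066841],
       [ 0.99096099,  0.02826482,  0.13113889, -0.56160183],
       [-0.13140973,  0.00793952,  0.99129635, -1.35592351],
       [ 0.        ,  0.        ,  0.        ,  1.        ]])}
{'clock': 0.1, 'joint_pos': array([-1.34501300e+00,  2.41324210e-01,  3.82981139e-03,  1.33519283e+00,
        2.06429799e-05,  1.57081531e+00]), 'joint_vel': array([-0.00076217, -0.00245523,  0.00361828,  0.00077615,  0.00107795,
        0.00111914]), 'tau': array([ 6.80981611e-04, -3.73138475e+01,  2.53009254e+01,  1.08694355e-02,
        3.74464832e-05,  7.31598846e-06]), 'eef_pos': array([ 0.11181188, -0.48674581,  0.23049756]), 'tool_rot': array([ 9.93635127e-01,  1.12642532e-01, -9.62602630e-05, -9.40595881e-04]), 'ft_force': array([ 0.02730676, -0.1672694 , -0.07202486]), 'ft_torque': array([-0.05641141, -0.00743075,  0.01720405]), 'grasp_force': 0.0, 'grip_width': 0.08576983056277765}
```

View pics/s0.png

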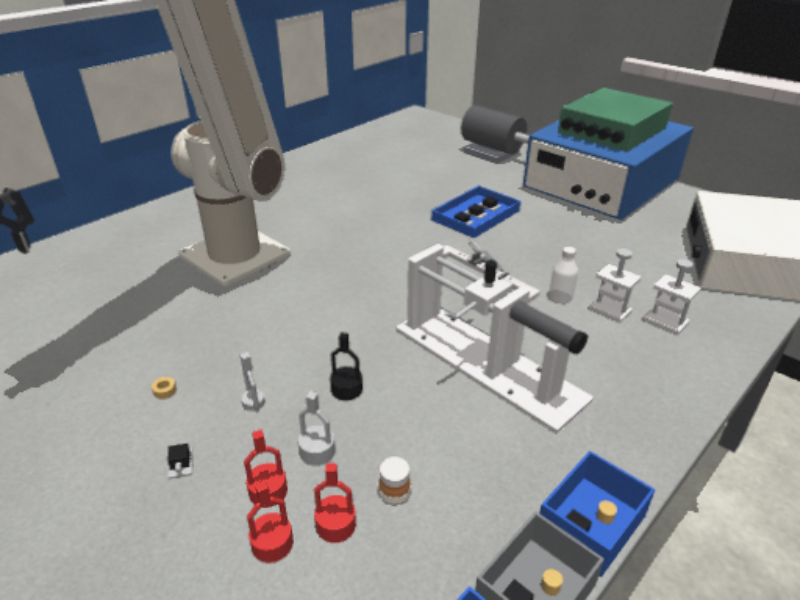

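View pics/t0.png

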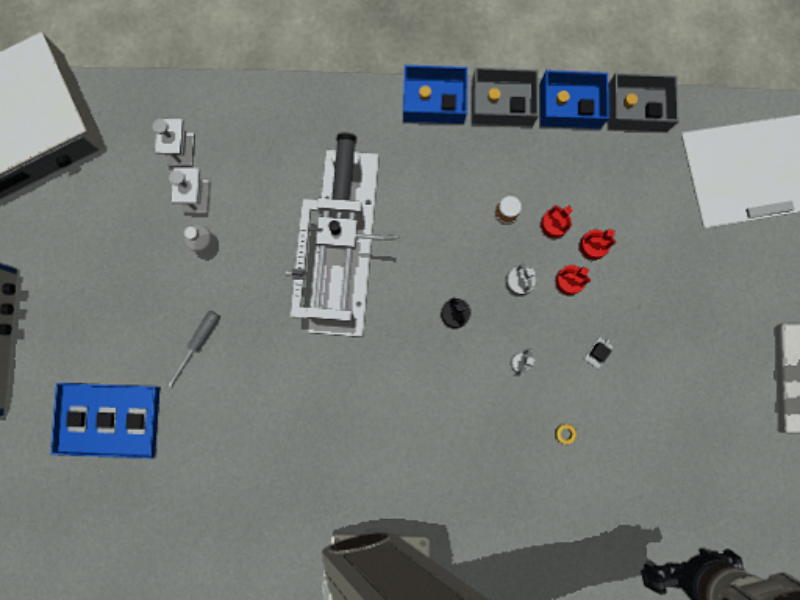

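Seen (800x600 pictures): the scene view shows the fixture (490,330), the top view shows it at (335,235). Candidates for the weight in the top view: larger steel (521,280), small steel (522,362), black (455,312), red (556,220), (597,243), (572,279). I choose the steel one at (521,280), scene view (315,430), and check it in a crop.

Run:
```python
from h import *
t,_=load('top'); s,_=load('scene')
R=lambda im,u0,v0,u1,v1,w,h: cv2.resize(im[v0:v1,u0:u1],(w,h),interpolation=cv2.INTER_CUBIC)
c=np.zeros((600,800,3),np.uint8)
c[:,:400]=R(t,170,80,270,230,400,600)     # 4x
c[:300,400:]=R(t,310,160,360,197,400,300)[:300] # 8x
c[300:,400:]=R(s,180,245,250,297,400,300)
cv2.imwrite('pics/c1.png',c[:,:,::-1])
crop('scene',240,145,390,257,5,'c2.png')
```

```text
(no output)
```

View pics/c1.png

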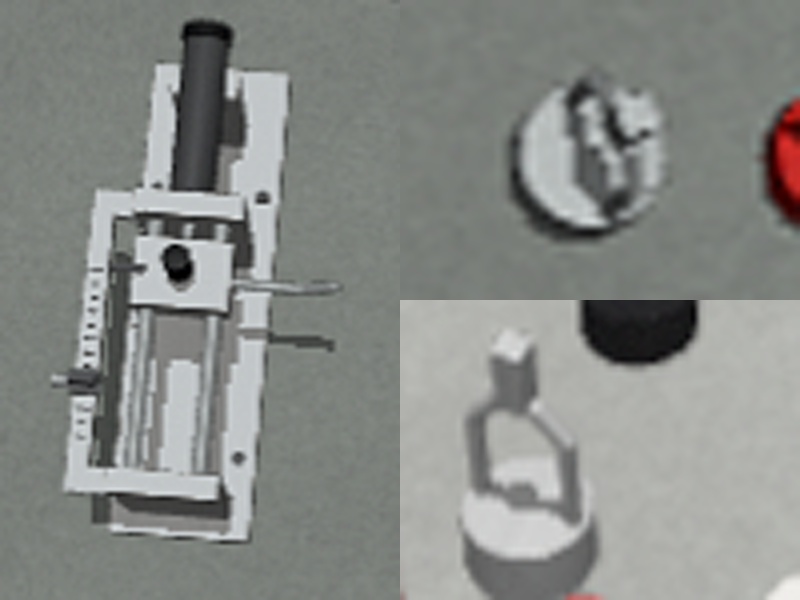

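View pics/c2.png

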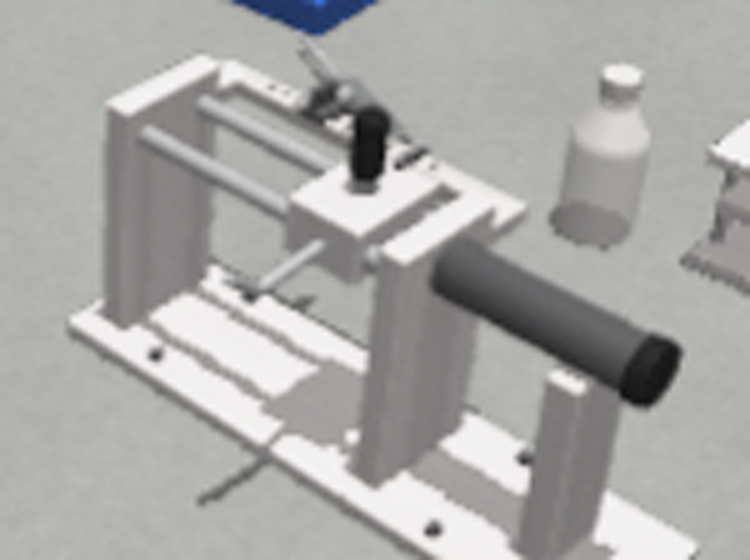

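The crops confirm it: the plain steel weight, grip post at top-view pixel (340,173.5), arch standing. Knob top is at about (214,144), pointer tip at (197,147), hook tip at (254,152), and the index blade at about (195,174).

Run:
```python
from h import *
from scipy.optimize import least_squares
T=lambda u,v:(170+u/4,80+v/4); S=lambda u,v:(240+u/5,145+v/5)
obs=[('top',T(176,257),(0,0,.218),0),('top',T(219,487),(-.15,-.04,.172),0),('top',T(243,208),(.05,-.04,.172),0),
('top',T(288,73),(.19,-.055,.012),1),('top',T(248,541),(-.19,-.055,.012),1),('top',T(110,535),(-.19,.055,.012),1),
('scene',S(374,117),(0,0,.218),0),('scene',S(70,322),(-.19,-.055,.012),1),('top',T(338,288),(0,-.104,.168),0)]
def w(p,q,f): 
    c,s=np.cos(p[2]),np.sin(p[2]); x=q[0]+f*p[3]
    return np.array([p[0]+c*x-s*q[1],p[1]+s*x+c*q[1],q[2]])
def res(p): return np.concatenate([proj(n,w(p,q,f))[0]-uv for n,uv,q,f in obs])
k=atz('top',*T(176,257),.218)
r=least_squares(res,[k[0],k[1],0,0],loss='soft_l1'); p=r.x
print('fix',p.round(4)); print(res(p).reshape(-1,2).round(1).tolist())
print('pointer guess',atz('top',*T(110,267),.174),'index tip',atz('top',*T(103,375),.174))
for n in ('seat',(0,-.085,.149)),('pt',(0,.045,.174)),('ht',(0,-.108,.168)): print(n[0],w(p,n[1],0).round(4),proj('top',w(p,n[1],0)),proj('scene',w(p,n[1],0)))
np.save('fix.npy',p)
print('grip top',atz('top',340,173.5,.126),atz('scene',200.1,252.8,.126),'disc',atz('top',333.7,179.8,.032))
print('feet',atz('scene',194,277.9,.032),atz('scene',210.1,282.3,.032))
# depth check of post
for n,u,v in('top',340,173),('scene',200,253):
    im,d=load(n); print(n,atd(n,u,v,d[v,u]))
# pointcloud of weight from both cams
for n,u0,v0,u1,v1 in('top',318,160,352,195),('scene',185,245,220,300):
    im,d=load(n); P=np.array([atd(n,u,v,d[v,u]) for v in range(v0,v1) for u in range(u0,u1) if d[v,u]>0])
    for lo,hi in(.045,.08),(.08,.1),(.108,.135):
        Q=P[(P[:,2]>lo)&(P[:,2]<hi)&(P[:,0]<.6)]
        if len(Q)>3:
            e=np.linalg.svd(Q[:,:2]-Q[:,:2].mean(0))[2][0]; print(n,lo,len(Q),Q.mean(0).round(4),Q.min(0).round(3),Q.max(0).round(3),np.arctan2(e[1],e[0]).round(2))
```

```text
fix [ 0.6566  0.0924 -0.0497  0.0153]
[[-0.1, -0.1], [0.1, 0.1], [0.3, -0.3], [0.2, -0.1], [0.3, 0.0], [-0.4, -1.2], [-1.7, -1.0], [-1.9, -0.8], [-2.3, -1.0]]
pointer guess [0.65789964 0.14252824 0.174     ] index tip [0.58087084 0.14387564 0.174     ]
seat [0.6524 0.0075 0.149 ] [[245.58738061 151.88567812]] [[290.20325637 201.67706754]]
pt [0.6589 0.1373 0.174 ] [[199.36653551 146.46926017]] [[322.03807413 174.89657223]]
ht [ 0.6513 -0.0155  0.168 ] [[253.58744361 151.09405523]] [[284.65720467 199.49124006]]
grip top [ 0.60150917 -0.26844223  0.126     ] [ 0.60567915 -0.26629882  0.126     ] disc [ 0.59716766 -0.26654163  0.032     ]
feet [ 0.58308243 -0.27563527  0.032     ] [ 0.62281446 -0.25789803  0.032     ]
top [ 0.60332714 -0.26881354  0.1240162 ]
scene [ 0.60788939 -0.26830255  0.12824412]
top 0.045 6 [ 0.5783 -0.2712  0.0687] [ 0.576 -0.274  0.056] [ 0.581 -0.268  0.08 ] -1.47
top 0.08 18 [ 0.5868 -0.2686  0.09  ] [ 0.577 -0.273  0.081] [ 0.593 -0.261  0.1  ] -2.91
top 0.108 15 [ 0.5962 -0.2637  0.122 ] [ 0.592 -0.272  0.111] [ 0.6   -0.259  0.131] 1.7Traceback (most recent call last):
  File "<stdin>", line 24, in <module>
  File "h.py", line 16, in atd
    o,r=ray(n,u,v); return o+r*d
        ~~~^^^^^^^
  File "h.py", line 11, in ray
    k,dc,V=K(n); p=cv2.undistortPoints(np.array([[[u,v]]],float),k,dc)[0,0]
           ~^^^
  File "h.py", line 8, in K
    c=viewer.get_calibration(n); f=192/np.tan(np.radians(c['fovy'])/2)
ValueError: time passes only in moves, steps and waits
```

Call:
arm_command --increments '[{"dx": 4,"dy": -0.8,"wz": -0.13,"dz": 0,"grip": 8.5},{"dx": 8,"dy": -1.6,"wz": -0.27,"dz": 0,"grip": 8.5},{"dx": 12.5,"dy": -2.5,"wz": -0.41,"dz": 0,"grip": 8.5},{"dx": 17,"dy": -3.4,"wz": -0.55,"dz": 0,"grip": 8.5},{"dx": 21.5,"dy": -4.3,"wz": -0.69,"dz": 0,"grip": 8.5},{"dx": 26,"dy": -5.2,"wz": -0.83,"dz": 0,"grip": 8.5},{"dx": 30.5,"dy": -6.1,"wz": -0.97,"dz": 0,"grip": 8.5},{"dx": 35,"dy": -7,"wz": -1.11,"dz": 0,"grip": 8.5},{"dx": 39.5,"dy": -7.9,"wz": -1.25,"dz": 0,"grip": 8.5},{"dx": 44,"dy": -8.7,"wz": -1.39,"dz": 0,"grip": 8.5}]'

```text
validation failed for argument at $.in...
```

```bash
cat >> h.py <<'E'
import pickle,os
if not os.path.exists('cal.pkl'):
    pickle.dump({n:K(n) for n in('top','scene')},open('cal.pkl','wb'))
_C=pickle.load(open('cal.pkl','rb'))
def K(n): return _C[n]
def inc(P,h=None):
    "print increments from measured pose to TCP position P, heading h of tool x"
    o=monitor.get_obs(); from scipy.spatial.transform import Rotation as R
    M=R.from_quat(o['tool_rot']).as_matrix(); hd=np.arctan2(M[1,0],M[0,0])
    print('t',round(o['clock'],2),'tcp',o['eef_pos'].round(4),'hd',hd.round(4),'z',M[:,2].round(4),'j',o['joint_pos'].round(2),'F',o['ft_force'].round(2),'g',round(o['grip_width'],4),round(o['grasp_force'],1))
    print('inc cm',(M.T@(np.array(P)-o['eef_pos'])*100).round(2),'wz',None if h is None else round(hd-h,4))
E
python3 -c "
from h import *
inc([.603,-.267,.2],1.99)
print(atz('top',291,200,.06),atz('top',366,179,.03))"
```

```text
t 0.1 tcp [ 0.1118 -0.4867  0.2305] hd 0.2258 z [-4.0e-04  1.8e-03 -1.0e+00] j [-1.35  0.24  0.    1.34  0.    1.57] F [ 0.03 -0.17 -0.07] g 0.0858 0.0
inc cm [ 52.79 -10.42   3.07] wz -1.7642
[ 0.52717935 -0.13223106  0.06      ] [ 0.60298671 -0.36852713  0.03      ]
```

Call:
arm_command --increments '[{"dx": 4,"dy": -0.8,"dz": 0,"wx": 0,"wy": 0,"wz": -0.13,"grip": 8.5},{"dx": 8,"dy": -1.6,"dz": 0,"wx": 0,"wy": 0,"wz": -0.27,"grip": 8.5}]'

```text
clock: 0.3
eef_pos: [0.1862, -0.4535, 0.2307]
tool_rot: [0.969, 0.246, -0.0, -0.001]
ft_force: [0.6, -0.4, 0.3]
grip_width: 0.0851
grasp_force: 0.0
```

Call:
arm_command --increments '[{"dx": 4.5,"dy": 0.35,"dz": 0,"wx": 0,"wy": 0,"wz": -0.148,"grip": 8.5},{"dx": 9,"dy": 0.7,"dz": 0,"wx": 0,"wy": 0,"wz": -0.296,"grip": 8.5},{"dx": 13.5,"dy": 1,"dz": 0,"wx": 0,"wy": 0,"wz": -0.444,"grip": 8.5},{"dx": 18,"dy": 1.4,"dz": 0,"wx": 0,"wy": 0,"wz": -0.592,"grip": 8.5},{"dx": 22.5,"dy": 1.7,"dz": 0,"wx": 0,"wy": 0,"wz": -0.74,"grip": 8.5},{"dx": 27,"dy": 2,"dz": 0,"wx": 0,"wy": 0,"wz": -0.888,"grip": 8.5},{"dx": 31.5,"dy": 2.4,"dz": 0.5,"wx": 0,"wy": 0,"wz": -1.036,"grip": 8.5},{"dx": 36,"dy": 2.7,"dz": 1,"wx": 0,"wy": 0,"wz": -1.184,"grip": 8.5},{"dx": 41,"dy": 3.1,"dz": 1.5,"wx": 0,"wy": 0,"wz": -1.332,"grip": 8.5},{"dx": 45.5,"dy": 3.4,"dz": 2,"wx": 0,"wy": 0,"wz": -1.48,"grip": 8.5}]'

```text
clock: 1.3
eef_pos: [0.6043, -0.2659, 0.2104]
tool_rot: [0.548, 0.837, -0.0, -0.0]
ft_force: [0.4, -0.5, 0.8]
grip_width: 0.0847
grasp_force: 0.0
```

```bash
python3 -c "
from h import *
inc([.603,-.267,.102],1.99)"
```

```text
t 1.3 tcp [ 0.6043 -0.2659  0.2104] hd 1.9822 z [-9.e-04  4.e-04 -1.e+00] j [-0.41  0.58  0.46  1.45  0.    0.74] F [ 0.35 -0.54  0.79] g 0.0847 0.0
inc cm [-0.05 -0.15 10.84] wz -0.0078
```

Call:
arm_command --increments '[{"dx": -0.05,"dy": -0.15,"dz": 3,"wx": 0,"wy": 0,"wz": 0,"grip": 8.5},{"dx": -0.05,"dy": -0.15,"dz": 6,"wx": 0,"wy": 0,"wz": 0,"grip": 8.5},{"dx": -0.05,"dy": -0.15,"dz": 8.5,"wx": 0,"wy": 0,"wz": 0,"grip": 8.5},{"dx": -0.05,"dy": -0.15,"dz": 10,"wx": 0,"wy": 0,"wz": 0,"grip": 8.5},{"dx": -0.05,"dy": -0.15,"dz": 10.9,"wx": 0,"wy": 0,"wz": 0,"grip": 8.5},{"dx": -0.05,"dy": -0.15,"dz": 10.9,"wx": 0,"wy": 0,"wz": 0,"grip": 8.5}]'

```text
clock: 1.9
eef_pos: [0.6004, -0.2678, 0.1003]
tool_rot: [0.55, 0.835, -0.0, -0.002]
ft_force: [-0.0, -0.0, 0.8]
grip_width: 0.0851
grasp_force: 0.0
```

```bash
python3 -c "
from h import *
cam('scene');inc([.603,-.267,.102],1.99)
crop('scene',150,200,260,310,5,'g1.png')"
```

```text
t 1.95 tcp [ 0.6012 -0.2682  0.1018] hd 1.9757 z [-1.2e-03  6.0e-04 -1.0e+00] j [-0.42  0.63  0.26  1.21  0.    0.75] F [ 0.07 -0.14  0.33] g 0.0854 0.0
inc cm [ 0.04  0.21 -0.02] wz -0.0143
```

View pics/g1.png

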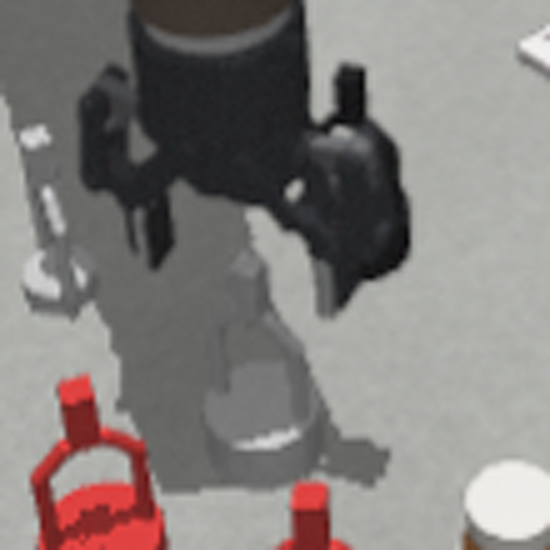

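The crop shows the post (248,265) midway between the fingertips (157,262) and (330,312), so I close.

Call:
arm_command --increments '[{"dx": 0,"dy": 0.1,"dz": 0,"wx": 0,"wy": 0,"wz": 0,"grip": 4},{"dx": 0,"dy": 0.1,"dz": 0,"wx": 0,"wy": 0,"wz": 0,"grip": 2},{"dx": 0,"dy": 0.1,"dz": 0,"wx": 0,"wy": 0,"wz": 0,"grip": 0.8},{"dx": 0,"dy": 0.1,"dz": 0,"wx": 0,"wy": 0,"wz": 0,"grip": 0.8},{"dx": 0,"dy": 0.1,"dz": 0,"wx": 0,"wy": 0,"wz": 0,"grip": 0.8},{"dx": 0,"dy": 0.1,"dz": 0,"wx": 0,"wy": 0,"wz": 0,"grip": 0.8},{"dx": 0,"dy": 0.1,"dz": 0,"wx": 0,"wy": 0,"wz": 0,"grip": 0.8}]'

```text
clock: 2.65
eef_pos: [0.6029, -0.268, 0.1029]
tool_rot: [0.55, 0.835, 0.0, 0.001]
ft_force: [1.4, -0.6, 2.2]
grip_width: 0.0126
grasp_force: 59.3
```

Call:
arm_command --increments '[{"dx": 0,"dy": 0.1,"dz": -1,"wx": 0,"wy": 0,"wz": 0,"grip": 0.8},{"dx": 0,"dy": 0.1,"dz": -3,"wx": 0,"wy": 0,"wz": 0,"grip": 0.8},{"dx": 0,"dy": 0.1,"dz": -6,"wx": 0,"wy": 0,"wz": 0,"grip": 0.8},{"dx": 0,"dy": 0.1,"dz": -9,"wx": 0,"wy": 0,"wz": 0,"grip": 0.8},{"dx": 0,"dy": 0.1,"dz": -11.5,"wx": 0,"wy": 0,"wz": 0,"grip": 0.8},{"dx": 0,"dy": 0.1,"dz": -13,"wx": 0,"wy": 0,"wz": 0,"grip": 0.8},{"dx": 0,"dy": 0.1,"dz": -13,"wx": 0,"wy": 0,"wz": 0,"grip": 0.8}]'

```text
clock: 3.35
eef_pos: [0.6042, -0.268, 0.2349]
tool_rot: [0.55, 0.835, 0.0, 0.002]
ft_force: [0.7, -0.5, -3.5]
grip_width: 0.0127
grasp_force: 58.7
```

```bash
python3 -c "
from h import *
inc([.649,-.1,.21],1.521)"
```

```text
t 3.35 tcp [ 0.6042 -0.268   0.2349] hd 1.9757 z [ 0.0035 -0.0018 -1.    ] j [-0.42  0.57  0.52  1.51 -0.    0.75] F [ 0.69 -0.46 -3.55] g 0.0127 58.7
inc cm [13.68 10.73  2.47] wz 0.4547
```

Call:
arm_command --increments '[{"dx": 0.5,"dy": 0.6,"dz": 0,"wx": 0,"wy": 0,"wz": 0.02,"grip": 0.8},{"dx": 2,"dy": 2.2,"dz": 0.2,"wx": 0,"wy": 0,"wz": 0.07,"grip": 0.8},{"dx": 4,"dy": 4,"dz": 0.6,"wx": 0,"wy": 0,"wz": 0.14,"grip": 0.8},{"dx": 6.5,"dy": 5.7,"dz": 1.1,"wx": 0,"wy": 0,"wz": 0.22,"grip": 0.8},{"dx": 9,"dy": 7.5,"dz": 1.6,"wx": 0,"wy": 0,"wz": 0.3,"grip": 0.8},{"dx": 11.3,"dy": 9.1,"dz": 2,"wx": 0,"wy": 0,"wz": 0.38,"grip": 0.8},{"dx": 13,"dy": 10.3,"dz": 2.3,"wx": 0,"wy": 0,"wz": 0.435,"grip": 0.8},{"dx": 13.7,"dy": 10.7,"dz": 2.5,"wx": 0,"wy": 0,"wz": 0.455,"grip": 0.8},{"dx": 13.7,"dy": 10.7,"dz": 2.5,"wx": 0,"wy": 0,"wz": 0.455,"grip": 0.8}]'

```text
clock: 4.25
eef_pos: [0.6466, -0.0975, 0.2046]
tool_rot: [0.724, 0.69, -0.001, -0.002]
ft_force: [0.6, -0.0, -4.4]
grip_width: 0.0127
grasp_force: 58.7
```

Run:
```python
from h import *
cam('scene');cam('top');inc([.649,-.0624,.192],1.521)
t,_=load('top'); s,_=load('scene')
c=np.zeros((600,800,3),np.uint8)
c[:,:500]=cv2.resize(s[140:260,220:320],(500,600),interpolation=cv2.INTER_CUBIC) #5x
c[:400,500:]=cv2.resize(t[120:200,220:280],(300,400),interpolation=cv2.INTER_CUBIC) #5x
cv2.imwrite('pics/p1.png',c[:,:,::-1])
```

```text
t 4.35 tcp [ 0.6469 -0.0995  0.2058] hd 1.5215 z [-3.e-03 -2.e-04 -1.e+00] j [-0.15  0.57  0.44  1.44 -0.    1.47] F [-0.44 -0.81 -4.85] g 0.0125 58.7
inc cm [3.72 0.03 1.38] wz 0.0005
```

View pics/p1.png

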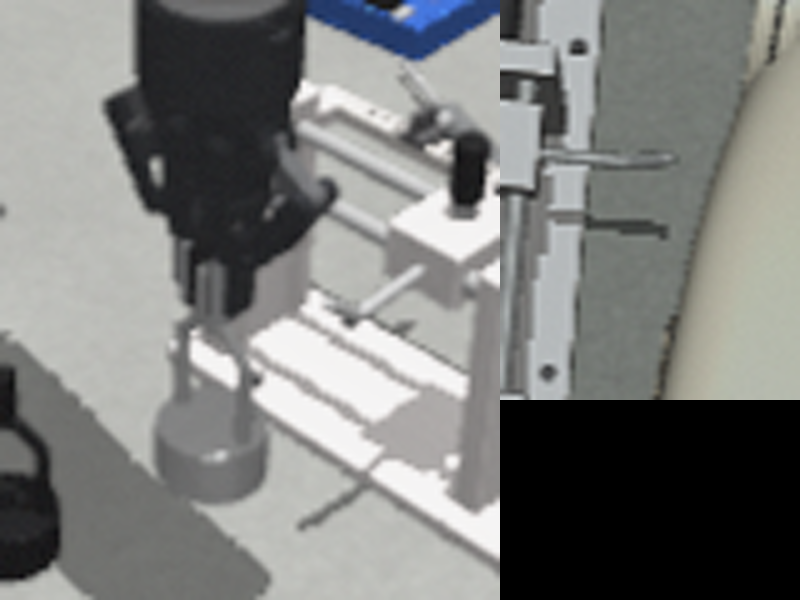

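Run:
```python
from h import *
p=np.load('fix.npy')
def w(q): 
    c,s=np.cos(p[2]),np.sin(p[2]); return np.array([p[0]+c*q[0]-s*q[1],p[1]+s*q[0]+c*q[1],q[2]])
f=lambda n,q:((proj(n,w(q))[0]-[220,140 if n=='scene' else 120])*5+([0,0] if n=='scene' else [500,0])).round(0)
for q in [(0,-.035,.154),(0,-.06,.15),(0,-.085,.145),(0,-.108,.168),(0,0,.218),(-.025,-.035,.17),(.025,-.035,.17)]: print(q,f('scene',q),f('top',q))
B=np.array([.6469,-.0995,.1038]);
a=np.linspace(0,6.28,60)
for z in(0,.032):
    C=np.array([B+[.029*np.cos(t),.029*np.sin(t),z] for t in a]); P=(proj('scene',C)-[220,140])*5
    print(z,P.min(0).round(),P.max(0).round())
```

```text
(0, -0.035, 0.154) [414. 262.] [540. 151.]
(0, -0.06, 0.15) [382. 287.] [584. 156.]
(0, -0.085, 0.145) [351. 314.] [628. 161.]
(0, -0.108, 0.168) [323. 297.] [668. 155.]
(0, 0, 0.218) [466. 137.] [470. 121.]
(-0.025, -0.035, 0.17) [380. 219.] [535. 188.]
(0.025, -0.035, 0.17) [452. 257.] [543. 102.]
0 [149. 430.] [263. 506.]
0.032 [149. 382.] [265. 457.]
```

The picture shows the weight upright in the gripper at (210,440) with its arch open towards the hook, whose bar runs from (420,268) to (345,318). Next I thread it on.

Call:
arm_command --increments '[{"dx": 0,"dy": 0,"dz": 0.4,"wx": 0,"wy": 0,"wz": 0,"grip": 0.8},{"dx": 0.8,"dy": 0,"dz": 0.8,"wx": 0,"wy": 0,"wz": 0,"grip": 0.8},{"dx": 2,"dy": 0,"dz": 0.8,"wx": 0,"wy": 0,"wz": 0,"grip": 0.8},{"dx": 3.5,"dy": 0,"dz": 0.8,"wx": 0,"wy": 0,"wz": 0,"grip": 0.8},{"dx": 5,"dy": 0,"dz": 0.8,"wx": 0,"wy": 0,"wz": 0,"grip": 0.8},{"dx": 6.5,"dy": 0,"dz": 0.8,"wx": 0,"wy": 0,"wz": 0,"grip": 0.8},{"dx": 8,"dy": 0,"dz": 0.8,"wx": 0,"wy": 0,"wz": 0,"grip": 0.8},{"dx": 9.5,"dy": 0,"dz": 0.8,"wx": 0,"wy": 0,"wz": 0,"grip": 0.8},{"dx": 10.6,"dy": 0,"dz": 0.8,"wx": 0,"wy": 0,"wz": 0,"grip": 0.8},{"dx": 10.6,"dy": 0,"dz": 0.8,"wx": 0,"wy": 0,"wz": 0,"grip": 0.8}]'

```text
clock: 5.35
eef_pos: [0.6531, 0.0086, 0.1993]
tool_rot: [0.724, 0.69, 0.0, -0.0]
ft_force: [0.9, 0.0, -4.0]
grip_width: 0.0132
grasp_force: 58.7
```

Run:
```python
from h import *
cam('scene');cam('top');inc([.6525,.0075,.164],1.521)
t,_=load('top'); s,_=load('scene')
c=np.zeros((600,800,3),np.uint8)
c[:,:500]=cv2.resize(s[140:260,240:340],(500,600),interpolation=cv2.INTER_CUBIC) #5x
c[:400,500:]=cv2.resize(t[110:190,210:270],(300,400),interpolation=cv2.INTER_CUBIC) #5x
cv2.imwrite('pics/p2.png',c[:,:,::-1])
```

```text
t 5.45 tcp [0.653  0.0065 0.1993] hd 1.5212 z [-1.e-04 -7.e-04 -1.e+00] j [ 0.01  0.57  0.41  1.42 -0.    1.63] F [-1.23 -1.   -4.15] g 0.0125 58.7
inc cm [ 0.1  -0.06  3.53] wz 0.0002
```

View pics/p2.png

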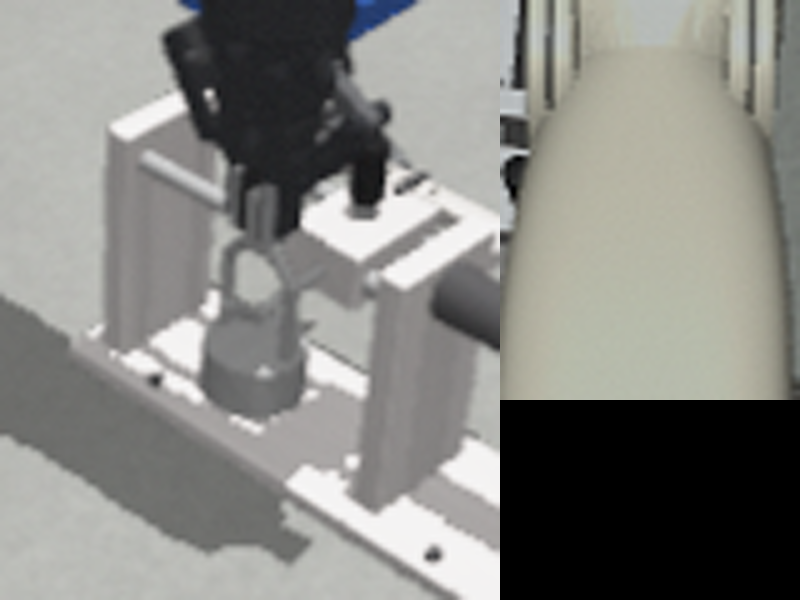

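The hook bar passes through the arch opening (from (325,270) to (245,300) inside the arch). Lowering.

Call:
arm_command --increments '[{"dx": 0,"dy": 0,"dz": 0.5,"wx": 0,"wy": 0,"wz": 0,"grip": 0.8},{"dx": 0,"dy": 0,"dz": 1.1,"wx": 0,"wy": 0,"wz": 0,"grip": 0.8},{"dx": 0,"dy": 0,"dz": 1.7,"wx": 0,"wy": 0,"wz": 0,"grip": 0.8},{"dx": 0,"dy": 0,"dz": 2.3,"wx": 0,"wy": 0,"wz": 0,"grip": 0.8},{"dx": 0,"dy": 0,"dz": 2.7,"wx": 0,"wy": 0,"wz": 0,"grip": 0.8},{"dx": 0,"dy": 0,"dz": 3,"wx": 0,"wy": 0,"wz": 0,"grip": 0.8},{"dx": 0,"dy": 0,"dz": 3.2,"wx": 0,"wy": 0,"wz": 0,"grip": 0.8},{"dx": 0,"dy": 0,"dz": 3.2,"wx": 0,"wy": 0,"wz": 0,"grip": 0.8}]'

```text
clock: 6.25
eef_pos: [0.653, 0.0066, 0.1672]
tool_rot: [0.725, 0.689, 0.0, -0.0]
ft_force: [-0.4, -0.2, -3.9]
grip_width: 0.0127
grasp_force: 58.9
```

Call:
arm_command --increments '[{"dx": 0,"dy": 0,"dz": 0.15,"wx": 0,"wy": 0,"wz": 0,"grip": 0.8},{"dx": 0,"dy": 0,"dz": 0.3,"wx": 0,"wy": 0,"wz": 0,"grip": 0.8},{"dx": 0,"dy": 0,"dz": 0.3,"wx": 0,"wy": 0,"wz": 0,"grip": 0.8}]'

```text
clock: 6.55
eef_pos: [0.6539, 0.0071, 0.1658]
tool_rot: [0.724, 0.689, 0.001, 0.001]
ft_force: [-0.9, 1.8, 3.4]
grip_width: 0.0125
grasp_force: 59.7
```

Call:
arm_command --increments '[{"dx": 0,"dy": 0,"dz": 0.25,"wx": 0,"wy": 0,"wz": 0,"grip": 1.6},{"dx": 0,"dy": 0,"dz": 0.2,"wx": 0,"wy": 0,"wz": 0,"grip": 2.2},{"dx": 0,"dy": 0,"dz": 0.2,"wx": 0,"wy": 0,"wz": 0,"grip": 3.5},{"dx": 0,"dy": 0,"dz": 0.1,"wx": 0,"wy": 0,"wz": 0,"grip": 5},{"dx": 0,"dy": 0,"dz": 0,"wx": 0,"wy": 0,"wz": 0,"grip": 6},{"dx": 0,"dy": 0,"dz": -0.5,"wx": 0,"wy": 0,"wz": 0,"grip": 6},{"dx": 0,"dy": 0,"dz": -2,"wx": 0,"wy": 0,"wz": 0,"grip": 6},{"dx": 0,"dy": 0,"dz": -4,"wx": 0,"wy": 0,"wz": 0,"grip": 6},{"dx": 0,"dy": 0,"dz": -7,"wx": 0,"wy": 0,"wz": 0,"grip": 6},{"dx": 0,"dy": 0,"dz": -9,"wx": 0,"wy": 0,"wz": 0,"grip": 6}]'

```text
clock: 7.55
eef_pos: [0.6535, 0.0064, 0.2569]
tool_rot: [0.725, 0.689, 0.001, 0.001]
ft_force: [0.8, 0.4, 0.1]
grip_width: 0.0596
grasp_force: 0.0
```

Run:
```python
from h import *
cam('scene');inc([.6575,.0926,.187],1.521)
crop('scene',230,110,370,230,5,'p3.png')
```

```text
t 7.6 tcp [0.6548 0.0064 0.2607] hd 1.5208 z [ 8.5e-03  1.0e-04 -1.0e+00] j [ 0.01  0.56  0.55  1.56 -0.    1.63] F [0.5  0.75 2.93] g 0.0598 0.0
inc cm [ 8.62 -0.22  7.37] wz -0.0002
```

View pics/p3.png

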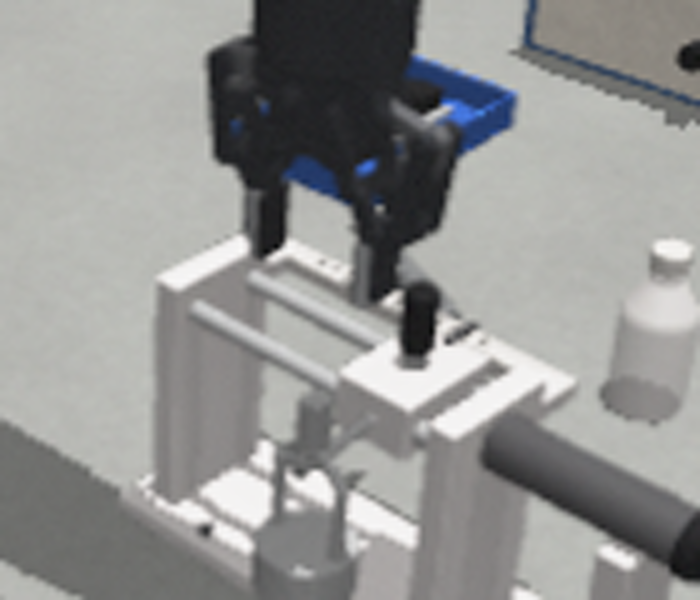

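The picture shows the weight hanging from the hook with its post at (315,425) and disc at (305,560), let go, and the slide at home with the knob at (420,320). Next is the knob.

Call:
arm_command --increments '[{"dx": 1,"dy": 0.1,"dz": 0,"wx": 0,"wy": 0,"wz": 0,"grip": 6},{"dx": 3,"dy": 0.1,"dz": 0,"wx": 0,"wy": 0,"wz": 0,"grip": 6},{"dx": 5.5,"dy": 0.1,"dz": 0,"wx": 0,"wy": 0,"wz": 0,"grip": 6},{"dx": 7.5,"dy": 0.1,"dz": 0,"wx": 0,"wy": 0,"wz": 0,"grip": 6},{"dx": 8.6,"dy": 0.1,"dz": 0,"wx": 0,"wy": 0,"wz": 0,"grip": 6},{"dx": 8.6,"dy": 0.1,"dz": 0,"wx": 0,"wy": 0,"wz": 0,"grip": 6},{"dx": 8.6,"dy": 0.1,"dz": 0,"wx": 0,"wy": 0,"wz": 0,"grip": 6}]'

```text
clock: 8.3
eef_pos: [0.6582, 0.0922, 0.2539]
tool_rot: [0.724, 0.689, -0.0, -0.0]
ft_force: [0.7, -0.5, -0.7]
grip_width: 0.06
grasp_force: 0.0
```

```bash
python3 -c "
from h import *
inc([.6575,.0926,.187],1.521)"
```

```text
t 8.3 tcp [0.6582 0.0922 0.2539] hd 1.5212 z [-7.e-04 -6.e-04 -1.e+00] j [ 0.14  0.59  0.59  1.57 -0.    1.76] F [ 0.71 -0.48 -0.74] g 0.06 0.0
inc cm [ 0.04 -0.07  6.69] wz 0.0002
```

Call:
arm_command --increments '[{"dx": 0,"dy": -0.1,"dz": 2,"wx": 0,"wy": 0,"wz": 0,"grip": 6},{"dx": 0,"dy": -0.1,"dz": 4,"wx": 0,"wy": 0,"wz": 0,"grip": 6},{"dx": 0,"dy": -0.1,"dz": 5.5,"wx": 0,"wy": 0,"wz": 0,"grip": 6},{"dx": 0,"dy": -0.1,"dz": 6.5,"wx": 0,"wy": 0,"wz": 0,"grip": 6},{"dx": 0,"dy": -0.1,"dz": 6.5,"wx": 0,"wy": 0,"wz": 0,"grip": 4},{"dx": 0,"dy": -0.1,"dz": 6.5,"wx": 0,"wy": 0,"wz": 0,"grip": 3},{"dx": 0,"dy": -0.1,"dz": 6.5,"wx": 0,"wy": 0,"wz": 0,"grip": 1},{"dx": 0,"dy": -0.1,"dz": 6.5,"wx": 0,"wy": 0,"wz": 0,"grip": 1},{"dx": 0,"dy": -0.1,"dz": 6.5,"wx": 0,"wy": 0,"wz": 0,"grip": 1},{"dx": 0,"dy": -0.1,"dz": 6.5,"wx": 0,"wy": 0,"wz": 0,"grip": 1}]'

```text
clock: 9.3
eef_pos: [0.6584, 0.092, 0.1907]
tool_rot: [0.725, 0.689, 0.001, 0.001]
ft_force: [3.0, -1.8, 3.8]
grip_width: 0.0181
grasp_force: 59.2
```

Run:
```python
from h import *
s,_=cam('scene');inc([.6575,.0926,.187],1.521)
t,_=cam('top')
c=np.zeros((600,800,3),np.uint8)
c[:400]=cv2.resize(s[150:200,290:390],(800,400),interpolation=cv2.INTER_CUBIC) #8x
# from initial top pic not saved with npz; use png of fresh
c[400:,:400]=cv2.resize(t[135:185,180:280],(400,200),interpolation=cv2.INTER_CUBIC)
cv2.imwrite('pics/p4.png',c[:,:,::-1])
```

```text
t 9.35 tcp [0.6585 0.092  0.1908] hd 1.5205 z [ 3.5e-03 -3.0e-04 -1.0e+00] j [ 0.14  0.59  0.43  1.41 -0.    1.76] F [ 2.38 -1.54  5.03] g 0.0183 59.2
inc cm [ 0.05 -0.1   0.38] wz -0.0005
```

View pics/p4.png

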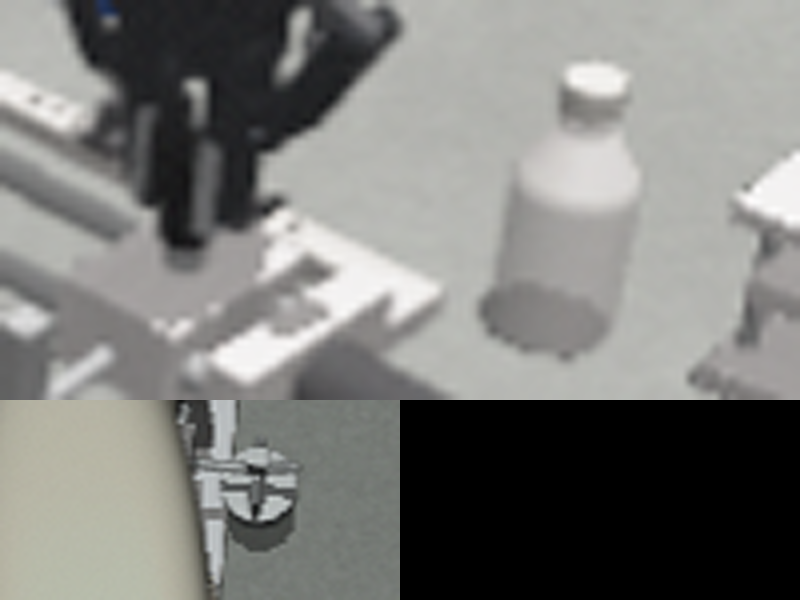

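Gripped on the knob (18 mm opening, 59 N), with the weight still hanging in the top view at (260,480). Now I get the index distance numerically from the saved first crop.

Run:
```python
from h import *
# native pixels of first top picture, recovered from 4x crop
g=cv2.cvtColor(cv2.imread('pics/c1.png'),cv2.COLOR_BGR2GRAY)[:,:400]
n=cv2.resize(g,(100,150),interpolation=cv2.INTER_AREA)
print('cols',170+np.arange(14,40))
for v in list(range(63,73))+list(range(88,101)): print(80+v,' '.join('%3d'%x for x in n[v,14:40]))
```

```text
cols [184 185 186 187 188 189 190 191 192 193 194 195 196 197 198 199 200 201
 202 203 204 205 206 207 208 209]
143 126 124 127 128 124 124 124 145 197 200 197 199 185 128  96  72  71  90 114 133 198 199 196 199 199 187
144 126 126 130 130 129 127 125 145 199 199 197 199 184 121  94  70  68  67  74 130 203 204 199 198 199 176
145 124 126 130 129 128 127 120 130 199 203 201 203 178  91  94  78  76  73  73 127 196 197 195 199 200 188
146 123 125 131 129 127 124 124 138 195 195 192 195 177  82  79  82  81  81  79  80  82  87 130 197 202 203
147 128 128 132 130 127 124 120 127 152 124 112 129 171  69  61  67  65  65  70  72  67  78 133 198 199 201
148 130 128 128 128 126 124 121 142 196 197 194 197 174  80 104  75  69  70 103 153 142 141 195 200 199 200
149 126 126 125 127 127 125 129 161 200 201 200 204 176  93 116  77  72  71 109 180 201 198 200 199 197 199
150 125 124 123 124 125 123 137 179 189 158 168 200 180 104 115  76  71  72 125 199 203 199 197 198 196 198
151 127 129 128 128 126 122 138 183 190 158 170 200 177  88  73  73  71  70 126 199 201 198 197 196 196 197
152 125 128 129 
[... 795 characters left out ...]
  73  71  70 128 200 183 134 158 165 124 152 180 130
175 136 138 111  39  39  45  52  57  62  52  57  71  74  73  70  70 127 202 184 139 153 152 120 154 181 130
176  94 101 102  82  81  79  71  61  43  56  84  90  76  71  69  65 123 202 185 142 155 146 131 172 183 132
177 124 126 120  96  81  81  81  80  80  83  92  93  76  72  72  69 128 201 178 144 162 141 127 169 177 132
178 126 127 118  92  80  72  73  79  93  80  73  93  73  72  72  74 131 187 148 145 166 137 126 151 133 128
179 125 123 122 136 178 198 199 199 201 173  91 108  75  72  68  74 134 189 154 150 168 129 142 178 131 127
180 124 124 121 140 186 200 201 206 206 177 100 109  73  69  68  89 152 189 155 156 173 127 143 180 133 126
```

Run:
```python
from h import *
p=np.load('fix.npy'); c,s=np.cos(p[2]),np.sin(p[2])
def fx(n,u,v,z=.174):
    q=atz(n,u,v,z)[:2]-p[:2]; return np.round([c*q[0]+s*q[1],-s*q[0]+c*q[1]],4)
print('ptr',fx('top',203.5,146.6),fx('top',197,146.8))
for v in(172.5,174,174.5,175,175.5,176,178): print(v,fx('top',195,v),fx('top',195,v,.165))
S=lambda u,v:(240+u/5,145+v/5)
print('scene ptr',fx('scene',*S(410,158)),'idx',fx('scene',*S(330,100)))
o=monitor.get_obs();print(o['ft_force'].round(2))
```

```text
ptr [0.0005 0.0334] [-0.0015  0.0516]
172.5 [-0.0749  0.0501] [-0.0734  0.0514]
174 [-0.0791  0.0497] [-0.0777  0.051 ]
174.5 [-0.0805  0.0496] [-0.0791  0.0509]
175 [-0.0819  0.0494] [-0.0805  0.0507]
175.5 [-0.0833  0.0493] [-0.0819  0.0506]
176 [-0.0847  0.0492] [-0.0834  0.0505]
178 [-0.0903  0.0486] [-0.089   0.0499]
scene ptr [0.0053 0.0381] idx [-0.0643  0.0534]
[ 4.27 -2.47  4.63]
```

Call:
arm_command --increments '[{"dx": 0,"dy": -0.05,"dz": 0,"wx": 0,"wy": 0,"wz": 0,"grip": 1},{"dx": 0,"dy": -0.15,"dz": 0,"wx": 0,"wy": 0,"wz": 0,"grip": 1},{"dx": 0,"dy": -0.35,"dz": 0,"wx": 0,"wy": 0,"wz": 0,"grip": 1},{"dx": 0,"dy": -0.65,"dz": 0,"wx": 0,"wy": 0,"wz": 0,"grip": 1},{"dx": 0,"dy": -1,"dz": 0,"wx": 0,"wy": 0,"wz": 0,"grip": 1},{"dx": 0,"dy": -1.35,"dz": 0,"wx": 0,"wy": 0,"wz": 0,"grip": 1},{"dx": 0,"dy": -1.7,"dz": 0,"wx": 0,"wy": 0,"wz": 0,"grip": 1},{"dx": 0,"dy": -2.05,"dz": 0,"wx": 0,"wy": 0,"wz": 0,"grip": 1},{"dx": 0,"dy": -2.4,"dz": 0,"wx": 0,"wy": 0,"wz": 0,"grip": 1},{"dx": 0,"dy": -2.75,"dz": 0,"wx": 0,"wy": 0,"wz": 0,"grip": 1}]'

```text
clock: 10.4
eef_pos: [0.6318, 0.0935, 0.1907]
tool_rot: [0.725, 0.689, 0.002, 0.002]
ft_force: [5.7, -2.8, 6.0]
grip_width: 0.0182
grasp_force: 59.3
```

Call:
arm_command --increments '[{"dx": 0,"dy": -0.35,"dz": 0,"wx": 0,"wy": 0,"wz": 0,"grip": 1},{"dx": 0,"dy": -0.7,"dz": 0,"wx": 0,"wy": 0,"wz": 0,"grip": 1},{"dx": 0,"dy": -1.05,"dz": 0,"wx": 0,"wy": 0,"wz": 0,"grip": 1},{"dx": 0,"dy": -1.4,"dz": 0,"wx": 0,"wy": 0,"wz": 0,"grip": 1},{"dx": 0,"dy": -1.75,"dz": 0,"wx": 0,"wy": 0,"wz": 0,"grip": 1},{"dx": 0,"dy": -2.1,"dz": 0,"wx": 0,"wy": 0,"wz": 0,"grip": 1},{"dx": 0,"dy": -2.45,"dz": 0,"wx": 0,"wy": 0,"wz": 0,"grip": 1},{"dx": 0,"dy": -2.8,"dz": 0,"wx": 0,"wy": 0,"wz": 0,"grip": 1},{"dx": 0,"dy": -3.15,"dz": 0,"wx": 0,"wy": 0,"wz": 0,"grip": 1},{"dx": 0,"dy": -3.5,"dz": 0,"wx": 0,"wy": 0,"wz": 0,"grip": 1}]'

```text
clock: 11.4
eef_pos: [0.5975, 0.0953, 0.1907]
tool_rot: [0.725, 0.689, 0.002, 0.002]
ft_force: [7.8, -2.2, 3.4]
grip_width: 0.0181
grasp_force: 59.3
```

Call:
arm_command --increments '[{"dx": 0,"dy": -0.35,"dz": 0,"wx": 0,"wy": 0,"wz": 0,"grip": 1},{"dx": 0,"dy": -0.7,"dz": 0,"wx": 0,"wy": 0,"wz": 0,"grip": 1},{"dx": 0,"dy": -1,"dz": 0,"wx": 0,"wy": 0,"wz": 0,"grip": 1},{"dx": 0,"dy": -1.25,"dz": 0,"wx": 0,"wy": 0,"wz": 0,"grip": 1},{"dx": 0,"dy": -1.45,"dz": 0,"wx": 0,"wy": 0,"wz": 0,"grip": 1},{"dx": 0,"dy": -1.6,"dz": 0,"wx": 0,"wy": 0,"wz": 0,"grip": 1},{"dx": 0,"dy": -1.7,"dz": 0,"wx": 0,"wy": 0,"wz": 0,"grip": 1},{"dx": 0,"dy": -1.75,"dz": 0,"wx": 0,"wy": 0,"wz": 0,"grip": 1},{"dx": 0,"dy": -1.75,"dz": 0,"wx": 0,"wy": 0,"wz": 0,"grip": 1},{"dx": 0,"dy": -1.75,"dz": 0,"wx": 0,"wy": 0,"wz": 0,"grip": 1}]'

```text
clock: 12.4
eef_pos: [0.5803, 0.0962, 0.1907]
tool_rot: [0.725, 0.689, 0.002, 0.002]
ft_force: [6.9, -2.5, 3.0]
grip_width: 0.018
grasp_force: 59.2
```

Run:
```python
from h import *
inc([.6585,.092,.1908],1.5205)
s,_=cam('scene')
c=np.zeros((600,800,3),np.uint8)
a=cv2.imread('pics/c2.png')[:,:,::-1]; b=cv2.imread('pics/c1.png')[:,:,::-1]
R=lambda im,u0,v0,u1,v1,w,h: cv2.resize(im[v0:v1,u0:u1],(w,h),interpolation=cv2.INTER_CUBIC)
c[:300,:400]=R(a,290,30,450,150+0,400,300)      # 2.5x of c2
c[:300,400:]=R(s,240,140,320,200,400,300) # 5x now
c[300:,:400]=R(b,45,345,125,405,400,300) #5x of c1
c[300:,400:]=R(b,85,240,165,300,400,300)
cv2.imwrite('pics/p5.png',c[:,:,::-1])
```

```text
t 12.4 tcp [0.5803 0.0962 0.1907] hd 1.5204 z [ 6.7e-03 -1.0e-04 -1.0e+00] j [ 0.16  0.43  0.17  1.3  -0.    1.79] F [ 6.95 -2.5   2.96] g 0.018 59.2
inc cm [-0.02  7.83  0.04] wz -0.0001
```

View pics/p5.png

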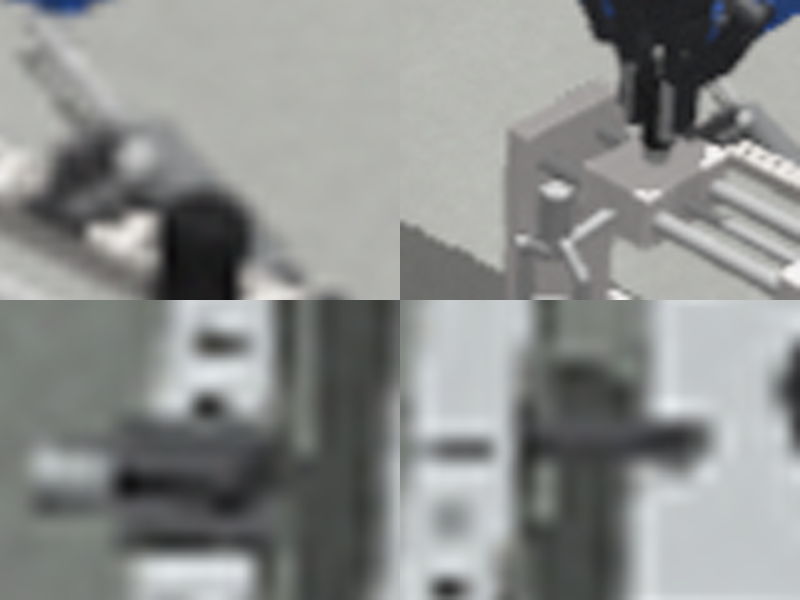

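The last picture shows the slide pulled, with the weight hanging at (555,190) and pointer and index close together near (720,125). I check the alignment numerically.

Run:
```python
from h import *
p=np.load('fix.npy'); c,s=np.cos(p[2]),np.sin(p[2])
w=lambda q:np.array([p[0]+c*q[0]-s*q[1],p[1]+s*q[0]+c*q[1],q[2]])
def fx(n,u,v,z=.174):
    q=atz(n,u,v,z)[:2]-p[:2]; return np.round([c*q[0]+s*q[1],-s*q[0]+c*q[1]],4)
print('top ptr',fx('top',201.9,146.6),'idx',fx('top',195.4,174.4),fx('top',195.4,175.1))
for x in(-.0783,-.083):
  for y in(.035,.05,.055,.07): print(x,y,proj('scene',w((x,y,.174)))[0].round(1))
im,_=load('scene'); g=im.mean(2).astype(int)
print('     ',' '.join('%3d'%u for u in range(296,320)))
for v in range(153,178): print(v,' ',' '.join('%3d'%x for x in g[v,296:320]))
```

```text
top ptr [0.0002 0.0379] idx [-0.0801  0.0485] [-0.0821  0.0483]
-0.0783 0.035 [298.1 165.5]
-0.0783 0.05 [301.5 163.6]
-0.0783 0.055 [302.6 163. ]
-0.0783 0.07 [305.9 161.1]
-0.083 0.035 [296.8 164.9]
-0.083 0.05 [300.2 163. ]
-0.083 0.055 [301.4 162.4]
-0.083 0.07 [304.7 160.5]
      296 297 298 299 300 301 302 303 304 305 306 307 308 309 310 311 312 313 314 315 316 317 318 319
153    36  35  35  34  33  36  35  34  38  36  77 145 178 180 179 178 177 178 178 180 180 180 179 178
154    35  31  33  35  34  33  34  35  35  75 138 172 179 176 179 180 178 179 179 180 180 182 180 180
155    34  33  36  39  38  34  35  90 139 160 172 178 180 178 179 179 178 180 180 181 180 181 181 179
156    33  35  35  36  35  76 104 143 181 188 182 180 179 178 179 179 179 181 180 179 179 180 181 181
157    36  37  32  55 104 115 148 156 172 192 187 182 180 182 181 180 179 178 178 178 179 180 181 181
158    34  35  37  81 148 168 149 155 159 179 192 184 181 181 181 182 180 179 179 179 179 181 181 179
159    35  37  36  89 159 182 146 124 157 160 183 182 174 181 180 181 181 179 178 179 179 180 179 178
160 
[... 1131 characters left out ...]
 157 157 157 223 239 233 209 153 141 167 176 209 231 216 185 213 223 213 178 152 149 148
172   158 159 158 158 214 232 214 177 146 116 112 116 132 162 202 223 224 229 217 172 203 215 188 149
173   158 157 159 162 185 186 151 132 128 129 127 120 116 115 138 168 204 230 218 206 228 232 216 189
174   158 157 157 143 137 134 131 132 136 156 167 149 130 120 115 116 138 169 193 226 235 217 214 228
175   159 145 135 126 127 130 131 138 144 164 179 174 169 151 130 120 114 116 135 167 203 221 230 225
176   137 128 123 123 127 131 153 185 186 183 182 182 180 174 169 150 129 119 114 115 135 168 190 218
177   125 124 123 123 128 133 158 186 197 202 201 188 182 181 181 175 168 150 130 118 114 116 127 161
```

Call:
arm_command --increments '[{"dx": 0,"dy": -0.1,"dz": 0,"wx": 0,"wy": 0,"wz": 0,"grip": 1},{"dx": 0,"dy": -0.3,"dz": 0,"wx": 0,"wy": 0,"wz": 0,"grip": 1},{"dx": 0,"dy": -0.6,"dz": 0,"wx": 0,"wy": 0,"wz": 0,"grip": 1},{"dx": 0,"dy": -0.9,"dz": 0,"wx": 0,"wy": 0,"wz": 0,"grip": 1},{"dx": 0,"dy": -1.2,"dz": 0,"wx": 0,"wy": 0,"wz": 0,"grip": 1},{"dx": 0,"dy": -1.4,"dz": 0,"wx": 0,"wy": 0,"wz": 0,"grip": 1},{"dx": 0,"dy": -1.5,"dz": 0,"wx": 0,"wy": 0,"wz": 0,"grip": 1},{"dx": 0,"dy": -1.5,"dz": 0,"wx": 0,"wy": 0,"wz": 0,"grip": 1}]'

```text
clock: 13.25
eef_pos: [0.5655, 0.097, 0.1907]
tool_rot: [0.725, 0.689, 0.003, 0.003]
ft_force: [8.8, -1.4, 3.1]
grip_width: 0.0182
grasp_force: 59.2
```

Run:
```python
from h import *
inc([.6585,.092,.1908],1.5205)
np.savez('s78.npz',im=load('scene')[0])
im,d=cam('scene'); np.savez('s93.npz',im=im); g=im.mean(2).astype(int)
print('     ',' '.join('%3d'%u for u in range(290,316)))
for v in range(153,174): print(v,' ',' '.join('%3d'%x for x in g[v,290:316]))
# home scene picture (from c2, native)
n=cv2.resize(cv2.imread('pics/c2.png'),(150,112),interpolation=cv2.INTER_AREA).mean(2).astype(int)
print('home u',' '.join('%3d'%u for u in range(297,333)))
for v in range(153,182): print(v,' ',' '.join('%3d'%x for x in n[v-145,57:93]))
```

```text
t 13.25 tcp [0.5655 0.097  0.1907] hd 1.5204 z [ 7.3e-03 -1.0e-04 -1.0e+00] j [ 0.17  0.4   0.12  1.29 -0.    1.79] F [ 8.8  -1.37  3.05] g 0.0182 59.2
inc cm [-0.03  9.31  0.06] wz -0.0001
      290 291 292 293 294 295 296 297 298 299 300 301 302 303 304 305 306 307 308 309 310 311 312 313 314 315
153    37  33  35  34  36  36  37  35  76  93 103 165 174 173 181 179 182 182 181 181 180 178 179 179 177 180
154    32  36  34  36  36  35  35  76 140 165 168 159 183 181 171 178 178 180 179 179 178 180 180 177 179 180
155    71  39  35  33  36  55 130 164 177 158 136 139 162 200 198 180 180 180 179 179 179 179 179 180 181 181
156    78  42  33  34  35 105 164 183 184 174 136 151 154 170 194 187 181 179 179 179 179 178 179 179 180 180
157    75  36  34  37  36 117 169 184 183 182 172 148 155 155 172 191 189 182 182 182 180 180 179 179 178 178
158    73  37  35  36  37 118 171 184 183 183 182 174 150 157 159 180 191 184 181 182 182 182 180 178 178 179
159    73  34  36  36  35 120 172 186 185 184 183 183 147 126 156 160 184 182 175 182 180 181 180 179 179 180
160    73  38  33  34  37 119 
[... 5310 characters left out ...]
 197 151  60  24  24  27  26  26  65 191 193 123 109  99 121 175 220 228 202 192 200 186 178 176 177
178   171 162 145 124 116 128 147 167 188 204 224 232 180  68  26  24  26  25  24  75 201 193  97 120 170 191 219 232 214 174 199 225 218 203 187 179
179   177 176 170 159 143 123 117 141 209 233 239 240 201  93  27  23  26  24  32 107 210 229 211 215 228 230 228 221 216 214 224 233 231 226 218 203
180   177 177 174 172 170 166 169 204 234 240 240 238 203 110  41  29  27  35  99 189 231 238 238 238 238 238 236 231 227 221 225 232 233 234 232 227
181   176 174 172 177 197 223 230 237 240 240 238 221 173 119  82  75  70  81 154 221 237 237 237 238 237 238 237 238 237 232 214 194 217 232 234 233
```

Run:
```python
from h import *
p=np.load('fix.npy'); c,s=np.cos(p[2]),np.sin(p[2])
def fx(n,u,v,z=.174):
    q=atz(n,u,v,z)[:2]-p[:2]; return np.round([c*q[0]+s*q[1],-s*q[0]+c*q[1]],4)
print('top',fx('top',203.5,146.75),fx('top',195.5,174.55))
for n,pts in(('home',[(324.3,174.7),(323,175.5),(321.5,176.4),(320,177.2)]),('93',[(298.2,161.9),(297,162.8),(295.3,163.8),(294.2,164.7)]),('index cand',[(306,162.5),(305,163.5),(303.5,164.5),(302,166),(301,167)])):
    print(n,[fx('scene',*q).tolist() for q in pts])
# blade row centroid by darkness, home / 93 with subpixel
```

```text
top [0.0001 0.0333] [-0.0805  0.0482]
home [[0.0037, 0.0503], [0.0037, 0.0445], [0.0037, 0.0379], [0.0033, 0.0318]]
93 [[-0.091, 0.0504], [-0.0902, 0.0441], [-0.0899, 0.0363], [-0.0889, 0.0303]]
index cand [[-0.0731, 0.064], [-0.0716, 0.0577], [-0.071, 0.0504], [-0.0687, 0.041], [-0.0672, 0.0348]]
```

Call:
arm_command --increments '[{"dx": 0,"dy": 0.1,"dz": 0,"wx": 0,"wy": 0,"wz": 0,"grip": 1},{"dx": 0,"dy": 0.3,"dz": 0,"wx": 0,"wy": 0,"wz": 0,"grip": 1},{"dx": 0,"dy": 0.5,"dz": 0,"wx": 0,"wy": 0,"wz": 0,"grip": 1},{"dx": 0,"dy": 0.7,"dz": 0,"wx": 0,"wy": 0,"wz": 0,"grip": 1},{"dx": 0,"dy": 0.9,"dz": 0,"wx": 0,"wy": 0,"wz": 0,"grip": 1},{"dx": 0,"dy": 1.1,"dz": 0,"wx": 0,"wy": 0,"wz": 0,"grip": 1},{"dx": 0,"dy": 1.25,"dz": 0,"wx": 0,"wy": 0,"wz": 0,"grip": 1},{"dx": 0,"dy": 1.35,"dz": 0,"wx": 0,"wy": 0,"wz": 0,"grip": 1},{"dx": 0,"dy": 1.35,"dz": 0,"wx": 0,"wy": 0,"wz": 0,"grip": 1},{"dx": 0,"dy": 1.35,"dz": 0,"wx": 0,"wy": 0,"wz": 0,"grip": 1}]'

```text
clock: 14.3
eef_pos: [0.579, 0.0963, 0.1907]
tool_rot: [0.725, 0.689, 0.003, 0.002]
ft_force: [8.4, -1.0, 3.6]
grip_width: 0.0182
grasp_force: 59.3
```

Call:
arm_command --increments '[{"dx": 0,"dy": 0,"dz": 0,"wx": 0,"wy": 0,"wz": 0,"grip": 1},{"dx": 0,"dy": 0,"dz": 0,"wx": 0,"wy": 0,"wz": 0,"grip": 1},{"dx": 0,"dy": 0,"dz": 0,"wx": 0,"wy": 0,"wz": 0,"grip": 1},{"dx": 0,"dy": 0,"dz": 0,"wx": 0,"wy": 0,"wz": 0,"grip": 1},{"dx": 0,"dy": 0,"dz": 0,"wx": 0,"wy": 0,"wz": 0,"grip": 1},{"dx": 0,"dy": 0,"dz": 0,"wx": 0,"wy": 0,"wz": 0,"grip": 1},{"dx": 0,"dy": 0,"dz": 0,"wx": 0,"wy": 0,"wz": 0,"grip": 1},{"dx": 0,"dy": 0,"dz": 0,"wx": 0,"wy": 0,"wz": 0,"grip": 1},{"dx": 0,"dy": 0,"dz": 0,"wx": 0,"wy": 0,"wz": 0,"grip": 1},{"dx": 0,"dy": 0,"dz": 0,"wx": 0,"wy": 0,"wz": 0,"grip": 1}]'

```text
clock: 15.3
eef_pos: [0.579, 0.0963, 0.1907]
tool_rot: [0.725, 0.689, 0.003, 0.002]
ft_force: [8.0, -1.9, 3.4]
grip_width: 0.0183
grasp_force: 59.3
```

Run:
```python
from h import *
inc([.6585,.092,.1908],1.5205)
a,_=cam('scene'); b,_=viewer.camera('scene'); a78=np.load('s78.npz')['im']
w=np.s_[165:230,262:292]
print('weight region change', np.abs(a[w].astype(int)-b[w]).mean(), np.abs(a[w].astype(int)-a78[w]).mean())
g=a.mean(2).astype(int)
for v in range(160,170): print(v,' ',' '.join('%3d'%x for x in g[v,296:310]))
```

```text
t 15.3 tcp [0.579  0.0963 0.1907] hd 1.5204 z [ 7.1e-03 -1.0e-04 -1.0e+00] j [ 0.17  0.43  0.16  1.3  -0.    1.79] F [ 8.01 -1.93  3.4 ] g 0.0183 59.3
inc cm [-0.03  7.96  0.05] wz -0.0001
weight region change 0.755042735042735 3.592649572649573
160    34  35  56 150 184 183 173 138 124 136 145 164 169 169
161    35  38  45 148 182 183 181 158 121 110 102 117 136 146
162    36  35  54 151 183 174 150 126 103  80  70 102 173 182
163    33  36  70 172 177 132 100  78  72  61  58 133 190 193
164    35  35 142 177 138  80  64  58  57  58  56 115 162 157
165    36  43 103 115  82  61  58  54  57  67  88 103 117 108
166    67  64  61  58  55  60  57  68  88  98 107  93  75  81
167   110  68  82 107  87  56  58  85 108  97  82  87  76  71
168   147 137 141 147 142 125  89  67  77  89  87 104 183 199
169   157 156 157 158 158 208 224 203 135 185 200 203 228 209
```

Pointer and index edges form one straight line in the picture, the slide is held with about 8 N, and the weight is still. Handing in.

```bash
python3 -c "
from workcell import job
print(job.job_done())"
```

```text
the job is handed in; nothing more can be done
None
```

I hung the larger weight on the hook with the slide at home, then pulled the slide about 80 mm, level with the index to within the few mm I could measure, and handed the job in still holding it with the weight hanging freely; no verdict came back.

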